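# Slide the drip tray back into the coffee machine

## Task

The coffee machine on the repair bench is mended: take its drip tray from the bench, slide it into the bay under the cup platform, lining it up by feel between the two guide rails hidden inside, and push it fully home, straight and level, until its front plate sits flush on the machine; then let go. Be gentle: when it catches, back off and realign, and never press it against the machine with more than 20 N. Leave the cup on the machine and the other things on the bench where they are.

Things in the scene. Friction and masses are not known exactly. Their poses are not given: they have to be found in the camera images.
- tray_handle (a point): Centre of the drip tray's handle: a straight grey bar 45 mm long (x), 14 mm thick (y), 34 mm high, sticking out from the tray's front plate. This point is 25 mm above the tray's underside and 27.5 mm outside the plate's inner face. x points from handle to box, the way the tray goes in; y left looking that way; z up. The box's leading end is 167.5 mm ahead.
- tray_box (a point): Centre of the drip tray's box, 12 mm above its underside, 97.5 mm ahead of the handle's centre: grey plastic, open on top, 140 mm long (x), 100 mm wide (y), 24 mm high, whole tray about 0.18 kg. Across its handle end stands the front plate, 5 mm thick, 166 mm wide, 2 to 42 mm above the underside. It starts flat on the bench, handle away from the machine.
- mouth (a point): Middle of the lower edge of the drip tray bay's opening, on the bay's floor 5 mm above the bench, in the plane of the machine's front face. x points into the bay, y left looking in, z up. Opening and bay are 150 mm wide, 33 mm high. Home: the front plate bears on the front face, so the handle's centre is 27.5 mm in front of this point and 25 mm above it.
- machine: Grey coffee machine fixed to the bench, 300 mm deep (x), 170 wide, 295 high; origin under its centre, x into the bay, front face 150 mm before the origin. Its cup platform, the bay's roof, is 50 mm high and reaches 130 mm from the front face to the tower, whose brewing head juts out 50 mm, 185 mm up.
- left_rail (a point): Left guide rail hidden in the bay, as if centred (51.5 mm left of the mouth's middle, inner face, front end, on the floor). Two rigid rails 103 mm apart inside, 5 mm thick, blunt ends, run along x past the tray's end. The left starts 12 mm behind the front face. In truth the pair sits up to 18 mm left or right of this (along y), unknown each time: feel for it.
- right_rail (a point): Right guide rail hidden in the bay, as if centred: inner face, front end, on the floor; 51.5 mm right of the mouth's middle. It starts only 85 mm behind the front face and has a blunt end. In truth it is shifted together with the left rail, up to 18 mm either way.
- cup: a small white espresso cup, 56 mm wide, 55 mm high, standing on the platform of the coffee machine; origin under its centre
- mug: a blue mug, 80 mm wide, 95 mm high; origin under its centre
- jar: a glass jar with a lid, 60 mm wide, 75 mm high; origin under its centre
- screwdriver: a screwdriver lying on the bench, its length along its x axis
- wrench: a wrench lying on the bench, its length along its x axis
- dish: a shallow open steel parts dish without a handle, 100 x 75 x 20 mm; origin under its centre
- phone: a black phone lying flat, 75 x 150 x 9 mm; origin under its centre
Things that resemble listed ones, but are neither listed nor needed, are in the scene too. What is meant by the part that bears tray_handle is not pink, and is the smaller of those in its own colour.

How it is judged:
By the outcome, as a careful person would: the job done as asked, in the order asked, and still so for the second after the job is handed in, with the robot touching nothing.
It also fails if it takes over 53 s, if anything falls off the work surface, if the arm or the gripper's body presses on something with over 40 N, if the wrist force passes 120 N, or if a joint passes its speed limit or range.

## Robot

A 6-joint arm with a two-finger parallel gripper is mounted at the origin on the work surface. World frame = base frame: x ahead of the robot, y to its left, z up, the work surface at z = 0. Lengths are in mm, angles in degrees, forces in N, time in s.
With the tool pointing down it reaches from about 300 to 850 mm from the base axis. Payload 4.2 kg.
Tool frame: the origin (TCP) lies midway between the tips of the shut fingers; the grasp point (between the pads) lies 19 mm behind it (env.tcp_to_grasp is the distance from the TCP to the grasp point, in mm); z points along the fingers, x is the direction in which the jaws open and shut, and the axes are right-handed (so a half turn about z gives the same grasp; the last joint's range is limited). The gripper opens to 91 mm and grips with 3 to 60 N. Pads are 32 mm wide; open, the fingers measure 118 mm over their backs; the gripper's body (76 mm by 178 mm) begins 60 mm behind the grasp point.
Start: joints at [72.193, 18.312, 89.639, -0, 72.044, -1.146], TCP at [164.865, 550.874, 213.976] pointing down, gripper open.
Joint ranges: [-177.97, 177.97], [-48.28, 115.42], [12.27, 149.76], [-77.06, 257.06], [2.81, 150.46], [-146.56, 146.56]. Speed limits (degrees/s): [147.25, 147.25, 180, 180, 180, 180].

## Interface

Orientations are given as [roll, pitch, yaw] about the fixed x, y, z axes, in that order (R = Rz(yaw) Ry(pitch) Rx(roll)).
In Python, from workcell import env gives the robot as it stands.
- The arm moves only by the tool drive_tool, never from a script. Its argument "motion" is a list of rows, each a list of 2 entries, a list of its own where there are three numbers: the shift along the world's x, y, z in m, then the turn, a rotation vector about the world's x, y, z in rad. In form: [[[dx, dy, dz], [wx, wy, wz]], ...]. A call has exactly 10 rows; each row shifts and turns the commanded pose from where the row before left it; what a row does not reach is not made up. A row lasts 1/12 s, in which the tool goes at most 41.7 mm and 7.16 degrees, less where a joint would pass 70% of its speed; a pose out of reach is approached as far as the arm can. A call is refused whole if a number of a shift passes 0.0417 or a number of a turn 0.125, either way. A call with a gripper value outside its range is refused whole. "claw" is the opening, from 0 (shut) to 1 (fully open), set as the call begins (left out, the last holds). The fingers move at their own pace and stop on an object; "force" is the grip in N (left out, the last holds). Time passes only in rows, so rows that do not move let the fingers close, or fill a call up. It gives the time, the measured TCP pose, the force and the opening at its end, in the units of the state.
- env.state(): the state, without advancing time (a new reading comes with each control period).
- env.grab_frame(name): name is "side" or "top" or "wrist"; returns the picture (480x640x3 uint8, red, green, blue); there is no depth.
- env.camera_params(name): a dict with "fov_y" (degrees; the focal length in pixels is half the picture's height over the tangent of half this angle, whatever the lens; pixels are square), "cx", "cy" (the principal point, pixels), "pose" (4x4, takes a point from camera to world coordinates). Camera axes: x right, y down, z forward; pixel columns grow to the right and rows downward; lengths in mm; the calibration is good to about 2 mm. The wrist camera is an equidistant fisheye: a pixel r from the principal point sees the ray r / f radians off the axis. A picture is of the moment at which its call begins: read the wrist's pose just before it. camera_params takes no time and is no camera call; for the wrist camera it gives the pose at the moment of the call.
- env.job_done(): hands the job in, once; it reports no verdict.
The state is a dict: "time_s": time; "qpos": joint angles; "qvel": joint speeds; "effort": joint torques, N m; "ee_pos": TCP position; "ee_rot": TCP orientation; "force": force on the tool from outside, world axes, zero at the start; "torque": the same for the moment, N m; "gripper_width": finger opening in mm.
Only numpy, scipy, OpenCV 4.12 (cv2) and the standard library are available. Lean on these libraries where they do the work, as an engineer would, in place of code of your own. Each camera call takes 0.05 s, during which the arm holds its last target.

## Working session

There is one attempt and no reset: what is moved stays moved. The work goes in short steps, Python scripts to look and compute and a tool call to move; the robot and the scene stay as the last step left them, time stands still between calls to the robot, and variables do not carry over. Pictures are saved under pics/ and viewed, and the job is handed in when it is done.

Besides the shell and the picture viewer there is one more tool, called as name(argument=value, ...), one argument or row to a line, values as JSON. drive_tool: Moves the arm, as the interface text tells. Its arguments: {"type":"object","properties":{"motion":{"type":"array","items":{"type":"array"}},"claw":{"type":"number"},"force":{"type":"number"}},"required":["motion"]}

```bash
mkdir -p pics; ls
python3 - <<'E'
from workcell import env
import cv2,json
s=env.state();print(s)
for n in("side","top","wrist"):
    p=env.camera_params(n);print(n,p)
    cv2.imwrite(f"pics/{n}0.png",env.grab_frame(n)[:,:,::-1])
E
```

```text
pics
{'time_s': 0.0, 'qpos': array([ 7.21940341e+01,  1.83502537e+01,  8.97072678e+01,  5.93347487e-05,
        7.20425946e+01, -1.14315448e+00]), 'qvel': array([ 0.09313684, -0.05919382,  0.03648428, -0.08070932, -0.00620804,
       -0.02116564]), 'effort': array([-3.50587070e-03, -4.12458837e+01, -2.31970042e+01,  7.23583787e-02,
        4.56637423e-02, -1.46686170e-04]), 'ee_pos': array([164.69175725, 550.37936098, 213.12834347]), 'ee_rot': array([-1.79997946e+02,  1.00095058e-01,  7.33371720e+01]), 'force': array([0.00211694, 0.0114451 , 0.44797363]), 'torque': array([0.01403211, 0.04672671, 0.00953283]), 'gripper_width': 91.15466216132197}
side {'fov_y': 43.80667203200284, 'cx': 336.56700225488777, 'cy': 240.8576963465804, 'pose': array([[ 5.39797782e-01, -6.82354769e-01,  4.92960773e-01,
        -2.22556185e+02],
       [-8.41679695e-01, -4.47178345e-01,  3.02666183e-01,
        -3.21247754e+02],
       [ 1.39156690e-02, -5.78293608e-01, -8.15710033e-01,
         1.32185947e+03],
       [ 0.00000000e+00,  0.00000000e+00,  0.00000000e+00,
         1.00000000e+00]])}
top {'fov_y'
[... 158 characters left out ...]
7e+02],
       [-9.99722197e-01,  1.60531327e-02,  1.72576244e-02,
         1.26990435e+02],
       [-1.91845714e-02, -1.28866803e-01, -9.91476323e-01,
         1.29717474e+03],
       [ 0.00000000e+00,  0.00000000e+00,  0.00000000e+00,
         1.00000000e+00]])}
wrist {'fov_y': 65.70646984690485, 'cx': 320.8129089250796, 'cy': 234.84102668784303, 'pose': array([[ 2.85937242e-01,  9.15973831e-01,  2.81481499e-01,
         8.47537883e+01],
       [ 9.58248346e-01, -2.73333238e-01, -8.39586116e-02,
         5.74965994e+02],
       [ 3.43583113e-05,  2.93736075e-01, -9.55886561e-01,
         3.85375335e+02],
       [ 0.00000000e+00,  0.00000000e+00,  0.00000000e+00,
         1.00000000e+00]])}
```

View pics/side0.png

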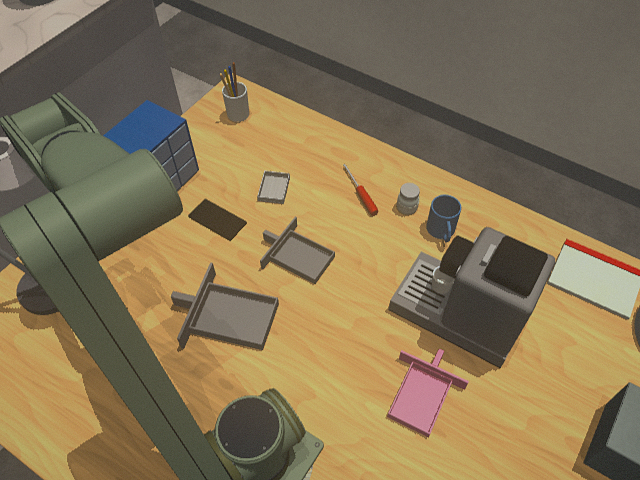

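View pics/top0.png

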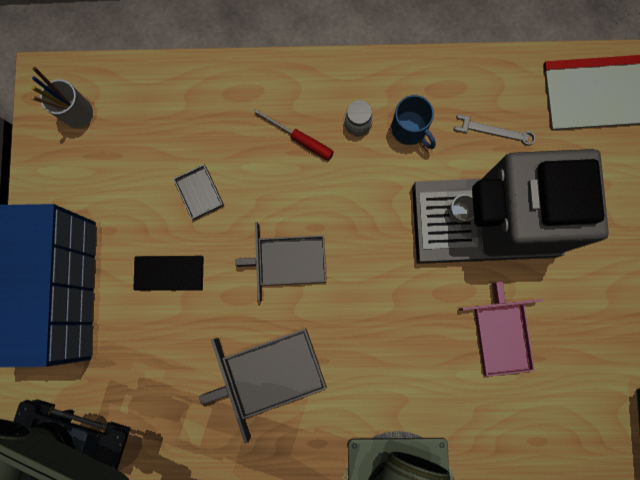

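View pics/wrist0.png

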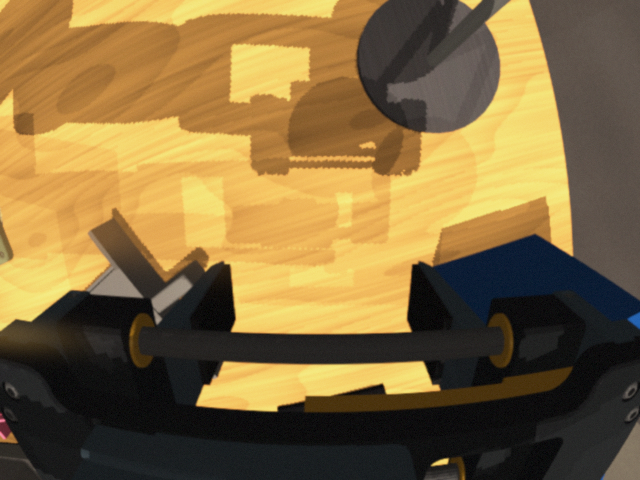

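Run:
```python
import cv2
t=cv2.imread("pics/top0.png");s=cv2.imread("pics/side0.png")
cv2.imwrite("pics/c1.png",cv2.resize(t[210:310,225:345],None,fx=6,fy=6,interpolation=2))
cv2.imwrite("pics/c2.png",cv2.resize(t[140:280,400:540],None,fx=4,fy=4,interpolation=2))
cv2.imwrite("pics/c3.png",cv2.resize(s[205:295,250:345],None,fx=6,fy=6,interpolation=2))
cv2.imwrite("pics/c4.png",cv2.resize(s[220:370,380:560],None,fx=4,fy=4,interpolation=2))
```

```text
(no output)
```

View pics/c1.png

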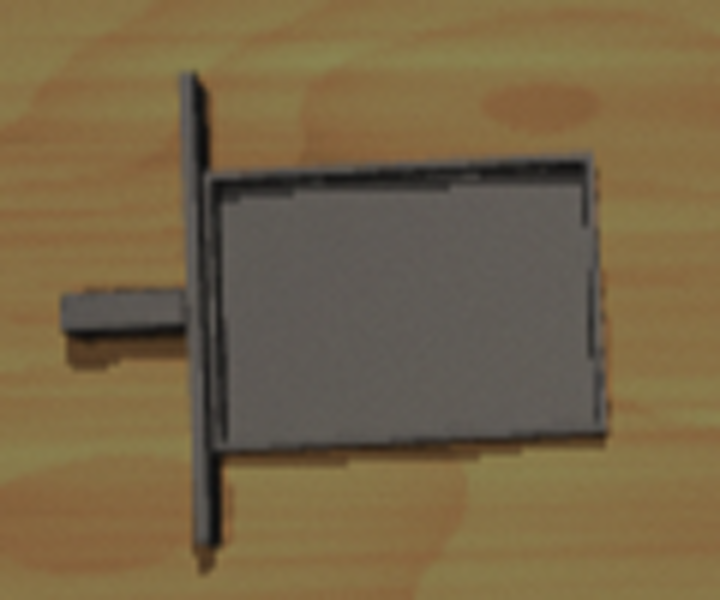

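View pics/c2.png

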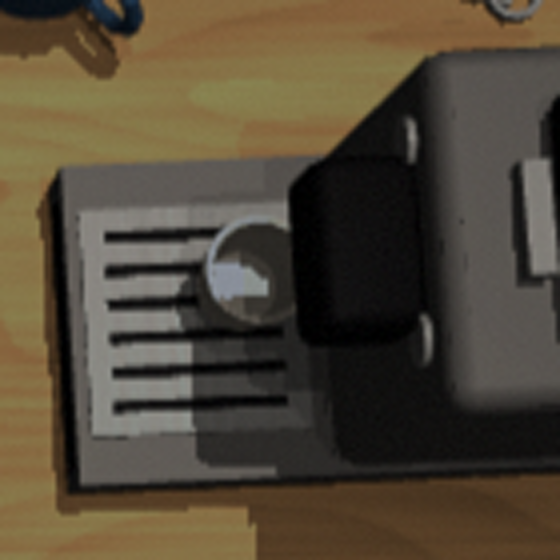

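View pics/c3.png

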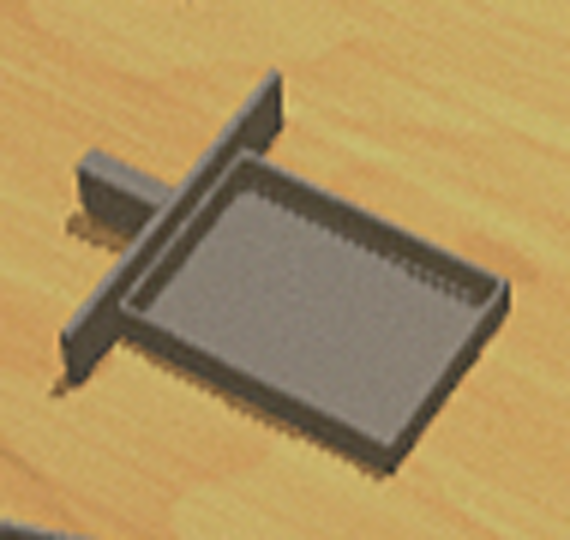

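View pics/c4.png

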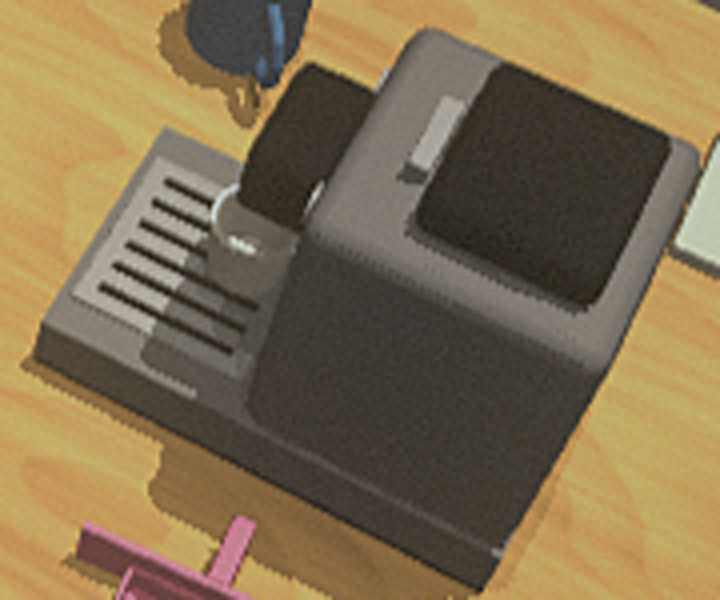

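```bash
cat > h.py <<'E'
from workcell import env
import numpy as np
from scipy.optimize import least_squares
def proj(n,P,cp=None):
    c=cp or env.camera_params(n);T=np.array(c["pose"]);f=240/np.tan(np.radians(c["fov_y"]/2))
    q=(np.atleast_2d(P)-T[:3,3])@T[:3,:3]
    if n!="wrist": return np.c_[f*q[:,0]/q[:,2]+c["cx"],f*q[:,1]/q[:,2]+c["cy"]]
    r=np.hypot(q[:,0],q[:,1]);th=np.arctan2(r,q[:,2]);k=f*th/r
    return np.c_[q[:,0]*k+c["cx"],q[:,1]*k+c["cy"]]
def world(p,L):
    x,y,a=p[:3];c,s=np.cos(a),np.sin(a);L=np.array(L,float)
    return np.c_[x+c*L[:,0]-s*L[:,1],y+s*L[:,0]+c*L[:,1],L[:,2]]
def fit(obs,p0):
    # obs: list (cam, crop origin (col,row), scale, [(px,py,X,Y,Z)])
    def res(p):
        r=[]
        for n,o,k,pts in obs:
            pts=np.array(pts,float);uv=np.array(o)+(pts[:,:2]+.5)/k-.5
            r.append((proj(n,world(p,pts[:,2:]))-uv).ravel())
        return np.concatenate(r)
    s=least_squares(res,p0,loss="soft_l1");return s.x,res(s.x).reshape(-1,2)
E
python3 - <<'E'
from h import *
np.set_printoptions(precision=2,suppress=True)
top=("top",(225,210),6,[(181,73,22.5,83,42),(197,545,22.5,-83,42),(594,154,167.5,50,24),(606,430,167.5,-50,24),(62,295,-22.5,7,42),(62,330,-22.5,-7,42)])
sd=("side",(250,205),6,[(270,72,22.5,83,42),(62,338,22.5,-83,42),(509,288,167.5,50,24),(388,455,167.5,-50,24),(122,303,27.5,-50,24),(92,152,-22.5,7,42),(78,170,-22.5,-7,42)])
for o in ([top,sd],[top],[sd]):
    p,r=fit(o,[380,250,-1.57]);print("tray",p[:2],np.degrees(p[2]));print(r.T)
t2=("top",(400,140),4,[(62,168,0,85,50),(75,487,0,-85,50)])
s2=("side",(380,220),4,[(165,128,0,85,50),(42,325,0,-85,50),(38,360,0,-85,0),(485,590,300,-85,0)])
for o in ([t2,s2],[t2],[s2]):
    p,r=fit(o,[400,0,-1.57]);print("mouth",p[:2],np.degrees(p[2]));print(r.T)
E
```

```text
tray [472.69 311.19] -88.05478275285978
[[ 0.23  0.19  0.49  0.75 -0.04  0.15  0.15 -0.56  0.04  0.07 -1.08  0.01
  -0.67]
 [ 0.08 -0.22 -0.23  0.36 -0.32  0.46  0.08 -0.43 -0.53 -0.61  1.02 -0.9
  -0.26]]
tray [472.72 311.8 ] 6391.956579390611
[[-0.07 -0.1   0.2   0.46 -0.33 -0.14]
 [ 0.07 -0.24 -0.26  0.33 -0.33  0.45]]
tray [472.39 310.05] -88.11126441691485
[[ 0.45 -0.3   0.32  0.32 -0.82  0.3  -0.39]
 [ 0.35 -0.15 -0.2  -0.28  1.3  -0.64 -0.01]]
mouth [551.97 -51.9 ] 20432.31871265507
[[-0.41  2.39 -0.54 -0.03 -0.76 -0.13]
 [-0.62 -0.61 -0.3  -0.22  0.92  0.69]]
mouth [550.7 -49.8] -89.64519900166967
[[-0.    0.  ]
 [-0.07  0.07]]
mouth [553.22 -52.25] -87.68721353096096
[[-0.19  0.34 -0.4   0.21]
 [-0.57 -0.53  0.62  0.36]]
```

Run:
```python
import cv2
t=cv2.imread("pics/top0.png");s=cv2.imread("pics/side0.png")
f=lambda im:cv2.convertScaleAbs(im,alpha=1.8,beta=20)
a=cv2.resize(f(t[170:210,405:445]),None,fx=10,fy=10,interpolation=0)
b=cv2.resize(f(t[240:280,405:445]),None,fx=10,fy=10,interpolation=0)
cv2.imwrite("pics/d1.png",cv2.hconcat([a,b]))
a=cv2.resize(f(s[240:280,410:450]),None,fx=10,fy=10,interpolation=0)
b=cv2.resize(f(s[285:325,380:420]),None,fx=10,fy=10,interpolation=0)
cv2.imwrite("pics/d2.png",cv2.hconcat([a,b]))
```

```text
(no output)
```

View pics/d1.png

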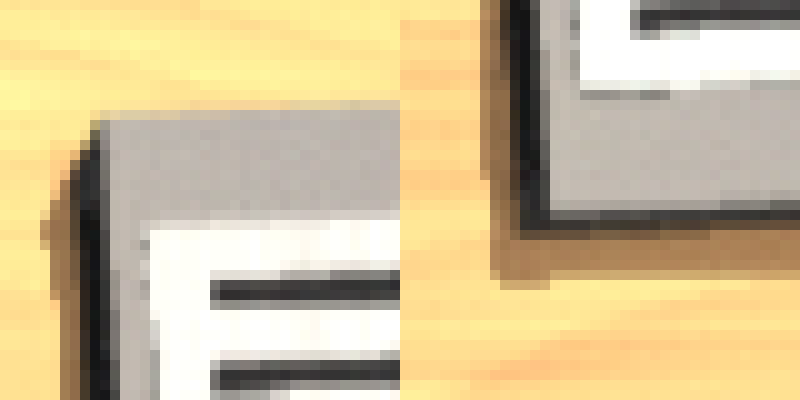

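View pics/d2.png

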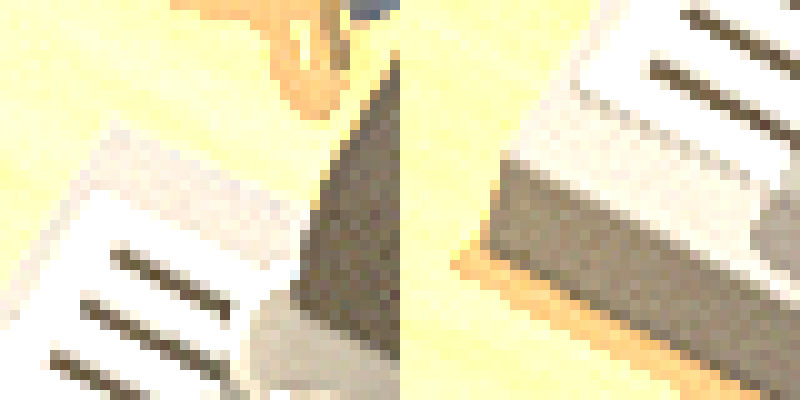

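Run:
```python
from h import *
np.set_printoptions(precision=2,suppress=True)
a=("top",(405,170),10,[(101,118,0,85,50)]);b=("top",(405,240),10,[(150,214,0,-85,50),(120,235,0,-85,0)])
c=("side",(410,240),10,[(112,121,0,85,50)]);d=("side",(380,285),10,[(102,157,0,-85,50),(90,250,0,-85,0)])
e=("side",(380,220),4,[(485,590,300,-85,0)])
for o in ([a,b,c,d,e],[a,b],[c,d,e],[a,b,c,d]):
    p,r=fit(o,[550,-50,-1.57]);print("mouth",p[:2],np.degrees(p[2])%360-360);print(r.T)
```

```text
mouth [552.43 -51.02] -87.7649263365364
[[-0.3   0.72  0.44 -0.59  0.08 -0.45 -0.52]
 [-0.55 -0.39 -0.1  -0.58  0.07  0.67  0.47]]
mouth [551.7  -50.69] -88.38454710083823
[[-0.01  0.13 -0.13]
 [-0.23 -0.02  0.26]]
mouth [553.42 -51.53] -87.75936417209135
[[-0.24  0.47 -0.07 -0.14]
 [-0.76 -0.12  0.48  0.24]]
mouth [552.18 -51.22] -88.42072264764136
[[ 0.26  0.36  0.09 -0.23 -0.25 -0.77]
 [-0.46 -0.25  0.03 -0.32  0.01  0.6 ]]
```

drive_tool(
  motion=[
    [[0.028, -0.024, -0.002], [0, 0, -0.124]],
    [[0.031, -0.024, -0.004], [0, 0, -0.124]],
    [[0.031, -0.024, -0.006], [0, 0, -0.124]],
    [[0.031, -0.024, -0.006], [0, 0, -0.124]],
    [[0.031, -0.024, -0.006], [0, 0, -0.124]],
    [[0.031, -0.024, -0.006], [0, 0, -0.124]],
    [[0.031, -0.024, -0.006], [0, 0, -0.124]],
    [[0.031, -0.024, -0.006], [0, 0, -0.124]],
    [[0.031, -0.023, -0.006], [0, 0, -0.124]],
    [[0.031, -0.022, -0.006], [0, 0, -0.124]],
  ],
  claw=1,
  force=50,
)

```text
time_s: 0.98
ee_pos: [473.0, 312.2, 159.5]
ee_rot: [180.0, 0.0, 1.9]
force: [0.1, 0.8, -0.4]
gripper_width: 90.7
```

```bash
cat > w.py <<'E'
import sys,cv2
from h import *
def snap(name,tray=None,mouth=None,out=None):
    cp=env.camera_params(name);im=env.grab_frame(name)[:,:,::-1].copy()
    def dr(pose,pts,z0,col):
        if pose is None:return
        W=world(pose,pts);W[:,2]+=z0
        for a in proj(name,W,cp): cv2.circle(im,(int(round(a[0])),int(round(a[1]))),2,col,-1)
    dr(tray and tray[:3],[(22.5,83,42),(22.5,-83,42),(167.5,50,24),(167.5,-50,24),(-22.5,7,42),(-22.5,-7,42),(27.5,50,24),(27.5,-50,24)],(tray or [0]*4)[3],(0,255,0))
    dr(mouth,[(0,85,50),(0,-85,50),(0,75,38),(0,-75,38),(0,75,5),(0,-75,5)],0,(0,0,255))
    cv2.imwrite(out,im);print(env.state()["time_s"],env.state()["ee_pos"],env.state()["force"])
M=(552.2,-51,np.radians(-88.1))
E
python3 - <<'E'
from w import *
snap("wrist",(472.7,311.3,np.radians(-88.05),0),None,"pics/w1.png")
E
```

```text
1.0333 [478.3539297  308.27361191 158.23863456] [ 4.61605401 -2.17931722 -0.20040658]
```

View pics/w1.png

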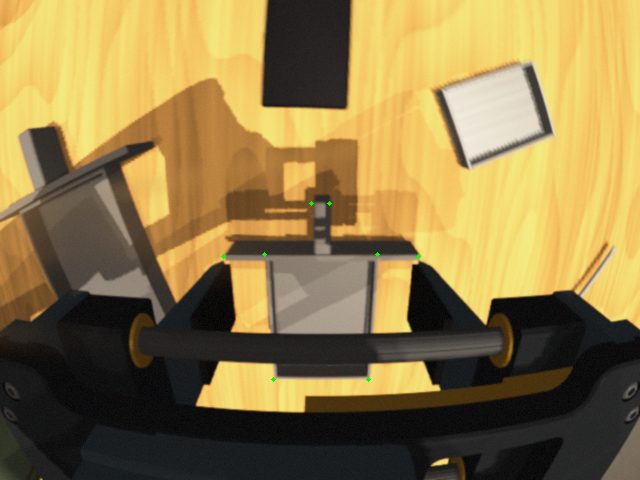

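drive_tool(
  motion=[
    [[0, 0, -0.005], [0, 0, 0]],
    [[0, 0, -0.01], [0, 0, 0]],
    [[0, 0, -0.012], [0, 0, 0]],
    [[0, 0, -0.012], [0, 0, 0]],
    [[0, 0, -0.012], [0, 0, 0]],
    [[0, 0, -0.012], [0, 0, 0]],
    [[0, 0, -0.012], [0, 0, 0]],
    [[0, 0, -0.005], [0, 0, 0]],
    [[0, 0, 0], [0, 0, 0]],
    [[0, 0, 0], [0, 0, 0]],
  ],
)

```text
time_s: 1.87
ee_pos: [471.1, 314.5, 79.9]
ee_rot: [180.0, 0.0, 2.4]
force: [0.4, 0.4, 0.6]
gripper_width: 90.9
```

Run:
```python
from w import *
snap("wrist",(472.7,311.3,np.radians(-88.05),0),None,"pics/w2.png");print(env.state()["ee_rot"])
```

```text
1.9167 [471.62096844 314.58576249  80.37222923] [ 0.11613991  0.40299262 -0.25028134]
[-1.79976590e+02 -3.77215035e-02  2.36898843e+00]
```

View pics/w2.png

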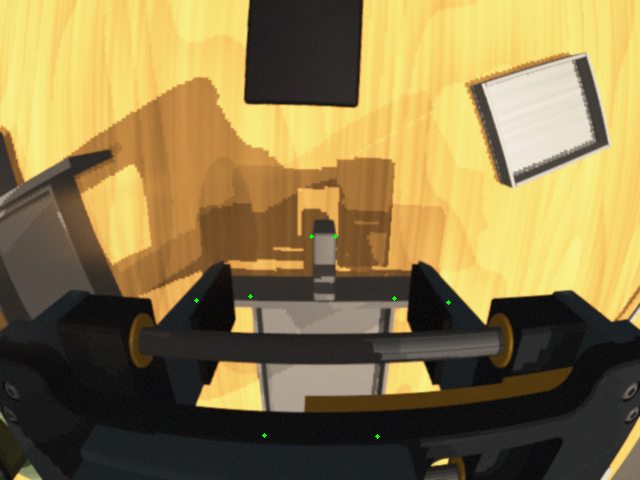

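drive_tool(
  motion=[
    [[0.001, -0.001, -0.006], [0, 0, -0.006]],
    [[0, 0, -0.01], [0, 0, 0]],
    [[0, 0, -0.01], [0, 0, 0]],
    [[0, 0, -0.01], [0, 0, 0]],
    [[0, 0, -0.01], [0, 0, 0]],
    [[0, 0, -0.01], [0, 0, 0]],
    [[0, 0, -0.008], [0, 0, 0]],
    [[0, 0, -0.005], [0, 0, 0]],
    [[0, 0, -0.002], [0, 0, 0]],
    [[0, 0, 0], [0, 0, 0]],
  ],
)

```text
time_s: 2.75
ee_pos: [472.7, 312.7, 8.4]
ee_rot: [180.0, 0.0, 1.9]
force: [-0.3, 0.0, -0.0]
gripper_width: 91.0
```

drive_tool(
  motion=[
    [[0, 0, 0], [0, 0, 0]],
    [[0, 0, 0], [0, 0, 0]],
    [[0, 0, 0], [0, 0, 0]],
    [[0, 0, 0], [0, 0, 0]],
    [[0, 0, 0], [0, 0, 0]],
    [[0, 0, 0], [0, 0, 0]],
    [[0, 0, 0], [0, 0, 0]],
    [[0, 0, 0], [0, 0, 0]],
    [[0, 0, 0], [0, 0, 0]],
    [[0, 0, 0], [0, 0, 0]],
  ],
  claw=0,
  force=50,
)

```text
time_s: 3.58
ee_pos: [472.9, 312.8, 9.0]
ee_rot: [180.0, -0.0, 1.9]
force: [-0.6, -0.8, 0.0]
gripper_width: 27.4
```

Run:
```python
from w import *
snap("wrist",(472.7,311.3,np.radians(-88.05),0),None,"pics/w3.png");s=env.state();print(s["ee_rot"],s["torque"])
```

```text
3.6333 [472.84738144 312.87458024   8.95720257] [-0.21604648 -0.02062195 -0.50023959]
[ 1.79998460e+02 -2.60595644e-03  1.95008721e+00] [-0.06418369  0.07997069  0.01920679]
```

View pics/w3.png

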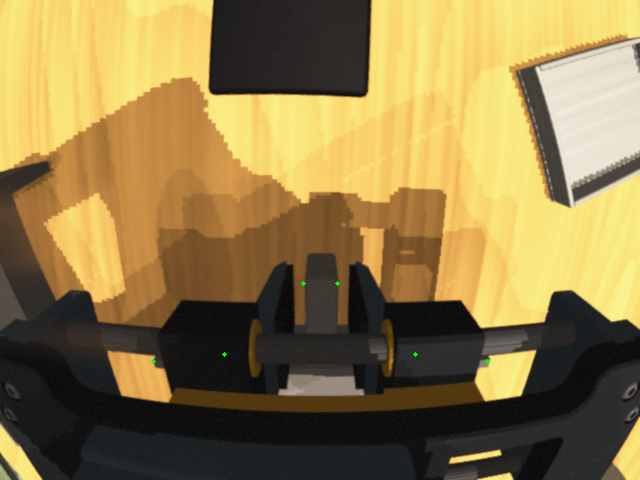

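Still closing; wait one more call.

drive_tool(
  motion=[
    [[0, 0, 0], [0, 0, 0]],
    [[0, 0, 0], [0, 0, 0]],
    [[0, 0, 0], [0, 0, 0]],
    [[0, 0, 0], [0, 0, 0]],
    [[0, 0, 0], [0, 0, 0]],
    [[0, 0, 0], [0, 0, 0]],
    [[0, 0, 0], [0, 0, 0]],
    [[0, 0, 0], [0, 0, 0]],
    [[0, 0, 0], [0, 0, 0]],
    [[0, 0, 0], [0, 0, 0]],
  ],
)

```text
time_s: 4.47
ee_pos: [472.9, 312.9, 9.0]
ee_rot: [180.0, -0.0, 1.9]
force: [0.3, 0.2, -0.2]
gripper_width: 13.8
```

Run:
```python
from w import *
s=env.state();print(s["ee_pos"],s["ee_rot"],s["force"],s["torque"],s["gripper_width"])
```

```text
[472.8720655  312.87170114   8.95677023] [ 1.79999323e+02 -5.73057271e-03  1.94977327e+00] [ 0.33087435  0.24857125 -0.18999158] [-0.11523419  0.04009611  0.00923519] 13.776928104623329
```

drive_tool(
  motion=[
    [[0, 0, 0.003], [0, 0, 0]],
    [[0, 0, 0.005], [0, 0, 0]],
    [[0.003, -0.01, 0.004], [0, 0, 0]],
    [[0.008, -0.027, 0], [0, 0, 0]],
    [[0.01, -0.033, 0], [0, 0, 0]],
    [[0.01, -0.033, 0], [0, 0, 0]],
    [[0.01, -0.033, 0], [0, 0, 0]],
    [[0.008, -0.025, 0], [0, 0, 0]],
    [[0.004, -0.015, 0], [0, 0, 0]],
    [[0, 0, 0], [0, 0, 0]],
  ],
)

```text
time_s: 5.3
ee_pos: [526.6, 133.3, 21.4]
ee_rot: [179.9, -0.0, 1.7]
force: [-0.8, -0.0, -1.9]
gripper_width: 13.6
```

Run:
```python
from w import *
for n in ("side","top"):
    s=env.state();p=s["ee_pos"]
    snap(n,(p[0]-.2,p[1]-1.6,np.radians(s["ee_rot"][2]-90),p[2]-9),M,f"pics/{n}5.png")
s=env.state();print(s["ee_pos"],s["ee_rot"],s["force"],s["torque"],s["gripper_width"])
t=cv2.imread("pics/top5.png");s=cv2.imread("pics/side5.png")
cv2.imwrite("pics/e1.png",cv2.resize(t[150:290,290:470],None,fx=4,fy=4,interpolation=2))
cv2.imwrite("pics/e2.png",cv2.resize(s[200:380,290:490],None,fx=4,fy=4,interpolation=2)[:600])
```

```text
5.35 [526.16350107 134.91546375  21.3298956 ] [ 0.98868531  0.27347293 -2.21337284]
5.4 [525.89485132 135.99730063  21.27688902] [-0.46665453  1.03076832 -3.23728774]
[525.89485132 135.99730063  21.27688902] [-1.79983541e+02 -5.04424195e-03  1.82900268e+00] [-0.46665453  1.03076832 -3.23728774] [ 0.10131315 -0.04343738 -0.04600788] 13.592658741335987
```

View pics/e1.png

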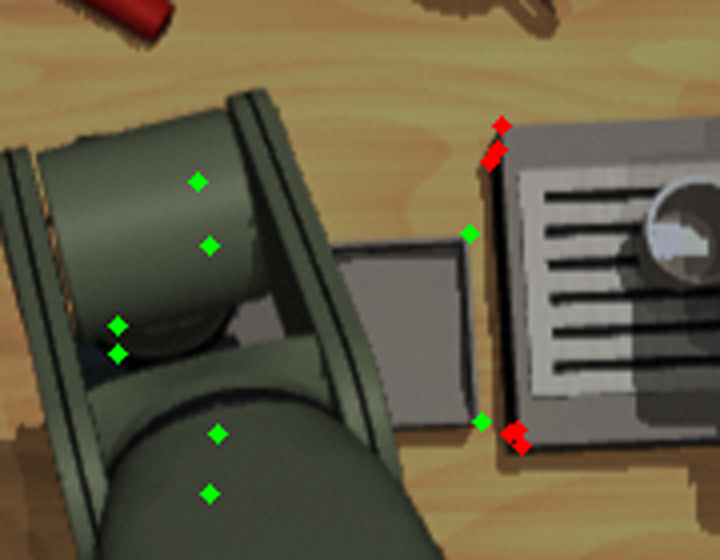

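View pics/e2.png

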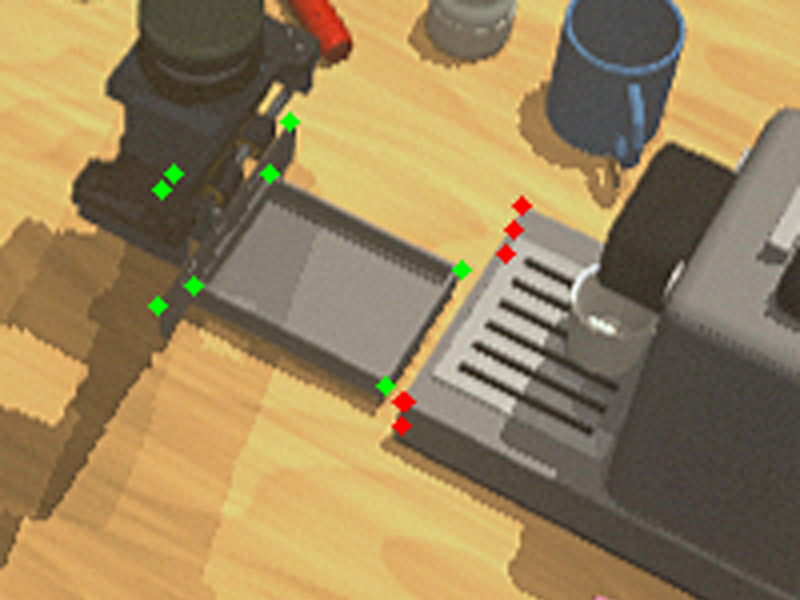

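drive_tool(
  motion=[
    [[0.0005, 0, -0.002], [0, 0, 0]],
    [[0.001, 0, -0.0018], [0, 0, 0]],
    [[0.0001, -0.002, 0], [0, 0, 0]],
    [[0.0002, -0.004, 0], [0, 0, 0]],
    [[0.0002, -0.005, 0], [0, 0, 0]],
    [[0.0002, -0.005, 0], [0, 0, 0]],
    [[0.0001, -0.005, 0], [0, 0, 0]],
    [[0.0001, -0.003, 0], [0, 0, 0]],
    [[0, -0.002, 0], [0, 0, 0]],
    [[0, 0, 0], [0, 0, 0]],
  ],
)

```text
time_s: 6.23
ee_pos: [528.3, 110.3, 17.2]
ee_rot: [180.0, -0.0, 1.9]
force: [0.3, 0.5, -2.2]
gripper_width: 13.9
```

```bash
cat > q.py <<'E'
from h import *
s=env.state();p=s["ee_pos"];a=np.radians(-88.1);d=np.array([p[0]-.2-552.2,p[1]-1.6+51])
print("t %.2f"%s["time_s"],"lead depth %.1f lat %.1f under %.1f"%(d@[np.cos(a),np.sin(a)]+167.5,d@[-np.sin(a),np.cos(a)],p[2]-9),"F",s["force"].round(1),"T",s["torque"].round(2),"rot",s["ee_rot"].round(2),"w %.1f"%s["gripper_width"])
E
python3 q.py
```

```text
t 6.23 lead depth 7.1 lat -18.8 under 8.2 F [ 0.3  0.5 -2.2] T [0.1  0.03 0.01] rot [180.    -0.     1.91] w 13.9
```

drive_tool(
  motion=[
    [[0, -0.001, 0], [0, 0, 0]],
    [[0, -0.001, 0], [0, 0, 0]],
    [[0, -0.001, 0], [0, 0, 0]],
    [[0, -0.001, 0], [0, 0, 0]],
    [[0, -0.001, 0], [0, 0, 0]],
    [[0, -0.001, 0], [0, 0, 0]],
    [[0.0002, -0.001, 0], [0, 0, 0]],
    [[0, 0, 0], [0, 0, 0]],
    [[0, 0, 0], [0, 0, 0]],
    [[0, 0, 0], [0, 0, 0]],
  ],
)

```text
time_s: 7.07
ee_pos: [528.4, 103.9, 17.2]
ee_rot: [-180.0, -0.0, 1.9]
force: [-0.8, 0.0, -2.2]
gripper_width: 13.6
```

```bash
python3 q.py
```

```text
t 7.07 lead depth 13.5 lat -18.9 under 8.2 F [-0.8  0.  -2.2] T [ 0.1   0.02 -0.01] rot [-180.     -0.      1.95] w 13.6
```

drive_tool(
  motion=[
    [[0, -0.001, 0], [0, 0, 0]],
    [[0, -0.001, 0], [0, 0, 0]],
    [[0, -0.001, 0], [0, 0, 0]],
    [[0.0002, -0.001, 0], [0, 0, 0]],
    [[0, 0, 0], [0, 0, 0]],
    [[0, 0, 0], [0, 0, 0]],
    [[0, 0, 0], [0, 0, 0]],
    [[0, 0, 0], [0, 0, 0]],
    [[0, 0, 0], [0, 0, 0]],
    [[0, 0, 0], [0, 0, 0]],
  ],
)

```text
time_s: 7.9
ee_pos: [528.6, 99.9, 17.2]
ee_rot: [-180.0, -0.0, 2.0]
force: [-0.0, -0.5, -2.2]
gripper_width: 14.0
```

```bash
python3 q.py
```

```text
t 7.90 lead depth 17.5 lat -18.8 under 8.2 F [-0.  -0.5 -2.2] T [0.06 0.   0.03] rot [-180.     -0.      1.95] w 14.0
```

drive_tool(
  motion=[
    [[0, -0.001, 0], [0, 0, 0]],
    [[0, -0.001, 0], [0, 0, 0]],
    [[0, -0.002, 0], [0, 0, 0]],
    [[0.0002, -0.004, 0], [0, 0, 0]],
    [[0.0002, -0.005, 0], [0, 0, 0]],
    [[0.0002, -0.006, 0], [0, 0, 0]],
    [[0.0002, -0.006, 0], [0, 0, 0]],
    [[0.0002, -0.005, 0], [0, 0, 0]],
    [[0.0001, -0.003, 0], [0, 0, 0]],
    [[0, 0, 0], [0, 0, 0]],
  ],
)

```text
time_s: 8.73
ee_pos: [529.8, 66.0, 17.2]
ee_rot: [180.0, -0.0, 1.9]
force: [-0.1, -0.3, -2.9]
gripper_width: 13.6
```

```bash
python3 q.py
```

```text
t 8.73 lead depth 51.4 lat -18.8 under 8.2 F [-0.1 -0.3 -2.9] T [0.12 0.03 0.  ] rot [179.99  -0.     1.89] w 13.6
```

drive_tool(
  motion=[
    [[0.0005, 0, 0], [0, 0, 0]],
    [[0.0005, 0, 0], [0, 0, 0]],
    [[0.0005, 0, 0], [0, 0, 0]],
    [[0.0005, 0, 0], [0, 0, 0]],
    [[0, 0, 0], [0, 0, 0]],
    [[0, 0, 0], [0, 0, 0]],
    [[0, 0, 0], [0, 0, 0]],
    [[0, 0, 0], [0, 0, 0]],
    [[0, 0, 0], [0, 0, 0]],
    [[0, 0, 0], [0, 0, 0]],
  ],
)

```text
time_s: 9.57
ee_pos: [531.7, 66.9, 17.2]
ee_rot: [-180.0, -0.0, 2.0]
force: [-0.4, -0.9, -3.8]
gripper_width: 13.9
```

drive_tool(
  motion=[
    [[0.0005, 0, 0], [0, 0, 0]],
    [[0.0005, 0, 0], [0, 0, 0]],
    [[0.0005, 0, 0], [0, 0, 0]],
    [[0.0005, 0, 0], [0, 0, 0]],
    [[0, 0, 0], [0, 0, 0]],
    [[0, 0, 0], [0, 0, 0]],
    [[0, 0, 0], [0, 0, 0]],
    [[0, 0, 0], [0, 0, 0]],
    [[0, 0, 0], [0, 0, 0]],
    [[0, 0, 0], [0, 0, 0]],
  ],
)

```text
time_s: 10.4
ee_pos: [533.7, 66.9, 17.2]
ee_rot: [-180.0, -0.0, 1.9]
force: [-0.2, 0.9, -2.5]
gripper_width: 14.1
```

```bash
python3 q.py
```

```text
t 10.40 lead depth 50.7 lat -14.8 under 8.2 F [-0.2  0.9 -2.5] T [ 0.08  0.08 -0.04] rot [-180.     -0.      1.95] w 14.1
```

drive_tool(
  motion=[
    [[0.0005, 0, 0], [0, 0, 0]],
    [[0.0005, 0, 0], [0, 0, 0]],
    [[0.0005, 0, 0], [0, 0, 0]],
    [[0.0005, 0, 0], [0, 0, 0]],
    [[0.0005, 0, 0], [0, 0, 0]],
    [[0, 0, 0], [0, 0, 0]],
    [[0, 0, 0], [0, 0, 0]],
    [[0, 0, 0], [0, 0, 0]],
    [[0, 0, 0], [0, 0, 0]],
    [[0, 0, 0], [0, 0, 0]],
  ],
)

```text
time_s: 11.23
ee_pos: [536.2, 66.9, 17.2]
ee_rot: [180.0, -0.0, 2.0]
force: [0.7, -0.0, -1.6]
gripper_width: 14.0
```

drive_tool(
  motion=[
    [[0.0005, 0, 0], [0, 0, 0]],
    [[0.0005, 0, 0], [0, 0, 0]],
    [[0.0005, 0, 0], [0, 0, 0]],
    [[0.0005, 0, 0], [0, 0, 0]],
    [[0.0005, 0, 0], [0, 0, 0]],
    [[0, 0, 0], [0, 0, 0]],
    [[0, 0, 0], [0, 0, 0]],
    [[0, 0, 0], [0, 0, 0]],
    [[0, 0, 0], [0, 0, 0]],
    [[0, 0, 0], [0, 0, 0]],
  ],
)

```text
time_s: 12.07
ee_pos: [538.7, 66.9, 17.2]
ee_rot: [180.0, -0.0, 1.9]
force: [0.2, -0.9, -2.4]
gripper_width: 13.6
```

drive_tool(
  motion=[
    [[0.0005, 0, 0], [0, 0, 0]],
    [[0.0005, 0, 0], [0, 0, 0]],
    [[0.0005, 0, 0], [0, 0, 0]],
    [[0.0005, 0, 0], [0, 0, 0]],
    [[0.0005, 0, 0], [0, 0, 0]],
    [[0, 0, 0], [0, 0, 0]],
    [[0, 0, 0], [0, 0, 0]],
    [[0, 0, 0], [0, 0, 0]],
    [[0, 0, 0], [0, 0, 0]],
    [[0, 0, 0], [0, 0, 0]],
  ],
)

```text
time_s: 12.9
ee_pos: [540.4, 67.0, 17.0]
ee_rot: [-180.0, 0.1, 1.9]
force: [-5.0, 1.4, -0.6]
gripper_width: 13.6
```

```bash
python3 q.py
```

```text
t 12.90 lead depth 50.8 lat -8.2 under 8.0 F [-5.   1.4 -0.6] T [ 0.14  0.88 -0.71] rot [-1.7998e+02  1.0000e-01  1.9000e+00] w 13.6
```

drive_tool(
  motion=[
    [[-0.0015, 0, 0], [0, 0, 0]],
    [[-0.001, 0, 0], [0, 0, 0]],
    [[0, -0.001, 0], [0, 0, 0]],
    [[0.0001, -0.003, 0], [0, 0, 0]],
    [[0.0002, -0.005, 0], [0, 0, 0]],
    [[0.0002, -0.006, 0], [0, 0, 0]],
    [[0.0002, -0.006, 0], [0, 0, 0]],
    [[0.0001, -0.004, 0], [0, 0, 0]],
    [[0.0001, -0.002, 0], [0, 0, 0]],
    [[0, 0, 0], [0, 0, 0]],
  ],
)

```text
time_s: 13.73
ee_pos: [540.1, 39.1, 17.3]
ee_rot: [180.0, -0.1, 1.9]
force: [0.6, -0.6, -1.5]
gripper_width: 13.6
```

```bash
python3 q.py
```

```text
t 13.73 lead depth 78.6 lat -9.4 under 8.3 F [ 0.6 -0.6 -1.5] T [0.09 0.02 0.01] rot [ 1.7999e+02 -5.0000e-02  1.9100e+00] w 13.6
```

drive_tool(
  motion=[
    [[-0.0002, -0.001, 0], [0, 0, 0]],
    [[0.0001, -0.001, 0], [0, 0, 0]],
    [[0, -0.001, 0], [0, 0, 0]],
    [[0, -0.001, 0], [0, 0, 0]],
    [[0.0001, -0.001, 0], [0, 0, 0]],
    [[0, -0.001, 0], [0, 0, 0]],
    [[0, -0.001, 0], [0, 0, 0]],
    [[0, 0, 0], [0, 0, 0]],
    [[0, 0, 0], [0, 0, 0]],
    [[0, 0, 0], [0, 0, 0]],
  ],
)

```text
time_s: 14.57
ee_pos: [539.6, 32.9, 17.2]
ee_rot: [-180.0, -0.0, 1.9]
force: [0.5, -0.5, -3.0]
gripper_width: 13.9
```

```bash
python3 q.py
```

```text
t 14.57 lead depth 84.8 lat -10.0 under 8.2 F [ 0.5 -0.5 -3. ] T [ 0.04  0.08 -0.02] rot [-180.     -0.      1.95] w 13.9
```

drive_tool(
  motion=[
    [[0.0003, -0.0005, 0], [0, 0, 0]],
    [[0, -0.0005, 0], [0, 0, 0]],
    [[0, -0.0005, 0], [0, 0, 0]],
    [[0.0001, -0.0005, 0], [0, 0, 0]],
    [[0, -0.0005, 0], [0, 0, 0]],
    [[0, -0.0005, 0], [0, 0, 0]],
    [[0, -0.0005, 0], [0, 0, 0]],
    [[0, 0, 0], [0, 0, 0]],
    [[0, 0, 0], [0, 0, 0]],
    [[0, 0, 0], [0, 0, 0]],
  ],
)

```text
time_s: 15.4
ee_pos: [540.1, 29.4, 17.2]
ee_rot: [-180.0, -0.0, 1.9]
force: [-0.7, -0.1, -1.9]
gripper_width: 13.7
```

```bash
python3 q.py
```

```text
t 15.40 lead depth 88.4 lat -9.7 under 8.2 F [-0.7 -0.1 -1.9] T [ 0.05  0.08 -0.01] rot [-180.     -0.      1.95] w 13.7
```

Probably past the right rail's end; one more small step, then on.

drive_tool(
  motion=[
    [[0, -0.0005, 0], [0, 0, 0]],
    [[0, -0.0005, 0], [0, 0, 0]],
    [[0, -0.0005, 0], [0, 0, 0]],
    [[0.0001, -0.0005, 0], [0, 0, 0]],
    [[0, -0.0005, 0], [0, 0, 0]],
    [[0, -0.0005, 0], [0, 0, 0]],
    [[0, -0.0005, 0], [0, 0, 0]],
    [[0, 0, 0], [0, 0, 0]],
    [[0, 0, 0], [0, 0, 0]],
    [[0, 0, 0], [0, 0, 0]],
  ],
)

```text
time_s: 16.23
ee_pos: [540.2, 25.9, 17.2]
ee_rot: [-180.0, -0.0, 1.9]
force: [0.2, -0.6, -2.7]
gripper_width: 14.0
```

```bash
python3 q.py
```

```text
t 16.23 lead depth 91.9 lat -9.7 under 8.2 F [ 0.2 -0.6 -2.7] T [0.1  0.07 0.  ] rot [-180.     -0.      1.95] w 14.0
```

drive_tool(
  motion=[
    [[0, -0.001, 0], [0, 0, 0]],
    [[0.0001, -0.002, 0], [0, 0, 0]],
    [[0.0001, -0.003, 0], [0, 0, 0]],
    [[0.0001, -0.003, 0], [0, 0, 0]],
    [[0.0001, -0.003, 0], [0, 0, 0]],
    [[0.0001, -0.003, 0], [0, 0, 0]],
    [[0.0001, -0.002, 0], [0, 0, 0]],
    [[0, -0.001, 0], [0, 0, 0]],
    [[0, 0, 0], [0, 0, 0]],
    [[0, 0, 0], [0, 0, 0]],
  ],
)

```text
time_s: 17.07
ee_pos: [540.8, 7.8, 17.2]
ee_rot: [-180.0, -0.0, 1.9]
force: [-0.5, 0.7, -2.2]
gripper_width: 13.6
```

```bash
python3 q.py
```

```text
t 17.07 lead depth 109.9 lat -9.7 under 8.2 F [-0.5  0.7 -2.2] T [ 0.1   0.07 -0.01] rot [-180.     -0.      1.94] w 13.6
```

drive_tool(
  motion=[
    [[0, -0.001, 0], [0, 0, 0]],
    [[0.0001, -0.002, 0], [0, 0, 0]],
    [[0.0001, -0.003, -0.0002], [0, 0, 0]],
    [[0.0001, -0.003, -0.0002], [0, 0, 0]],
    [[0.0001, -0.003, -0.0002], [0, 0, 0]],
    [[0.0001, -0.003, -0.0002], [0, 0, 0]],
    [[0.0001, -0.002, -0.0002], [0, 0, 0]],
    [[0, -0.001, 0], [0, 0, 0]],
    [[0, 0, 0], [0, 0, 0]],
    [[0, 0, 0], [0, 0, 0]],
  ],
)

```text
time_s: 17.9
ee_pos: [541.4, -10.2, 16.2]
ee_rot: [-180.0, -0.0, 1.9]
force: [-0.4, -0.1, -2.2]
gripper_width: 14.0
```

```bash
python3 q.py
```

```text
t 17.90 lead depth 127.9 lat -9.7 under 7.2 F [-0.4 -0.1 -2.2] T [ 0.07  0.06 -0.02] rot [-1.80e+02 -1.00e-02  1.94e+00] w 14.0
```

drive_tool(
  motion=[
    [[0, -0.001, -0.0002], [0, 0, 0]],
    [[0, -0.001, -0.0002], [0, 0, 0]],
    [[0.0001, -0.001, -0.0002], [0, 0, 0]],
    [[0, -0.001, -0.0002], [0, 0, 0]],
    [[0, -0.001, -0.0002], [0, 0, 0]],
    [[0.0001, -0.001, 0], [0, 0, 0]],
    [[0, -0.001, 0], [0, 0, 0]],
    [[0, 0, 0], [0, 0, 0]],
    [[0, 0, 0], [0, 0, 0]],
    [[0, 0, 0], [0, 0, 0]],
  ],
)

```text
time_s: 18.73
ee_pos: [541.6, -17.1, 15.2]
ee_rot: [-180.0, -0.0, 1.9]
force: [-0.5, 0.3, -1.6]
gripper_width: 13.7
```

```bash
python3 q.py
```

```text
t 18.73 lead depth 134.9 lat -9.8 under 6.2 F [-0.5  0.3 -1.6] T [0.15 0.1  0.01] rot [-1.80e+02 -1.00e-02  1.95e+00] w 13.7
```

drive_tool(
  motion=[
    [[0, -0.0005, -0.0002], [0, 0, 0]],
    [[0, -0.0005, -0.0002], [0, 0, 0]],
    [[0, -0.0005, -0.0002], [0, 0, 0]],
    [[0.0001, -0.0005, -0.0002], [0, 0, 0]],
    [[0, -0.0005, -0.0001], [0, 0, 0]],
    [[0, 0, 0], [0, 0, 0]],
    [[0, 0, 0], [0, 0, 0]],
    [[0, 0, 0], [0, 0, 0]],
    [[0, 0, 0], [0, 0, 0]],
    [[0, 0, 0], [0, 0, 0]],
  ],
)

```text
time_s: 19.57
ee_pos: [541.7, -19.6, 14.3]
ee_rot: [180.0, -0.0, 2.0]
force: [0.4, 0.6, -1.6]
gripper_width: 14.1
```

```bash
python3 q.py
```

```text
t 19.57 lead depth 137.4 lat -9.8 under 5.3 F [ 0.4  0.6 -1.6] T [0.09 0.08 0.01] rot [ 1.80e+02 -1.00e-02  1.95e+00] w 14.1
```

Just above the floor. Now the last push in ½ mm steps.

drive_tool(
  motion=[
    [[0, -0.0005, 0], [0, 0, 0]],
    [[0, -0.0005, 0], [0, 0, 0]],
    [[0, -0.0005, 0], [0, 0, 0]],
    [[0, -0.0005, 0], [0, 0, 0]],
    [[0, 0, 0], [0, 0, 0]],
    [[0, 0, 0], [0, 0, 0]],
    [[0, 0, 0], [0, 0, 0]],
    [[0, 0, 0], [0, 0, 0]],
    [[0, 0, 0], [0, 0, 0]],
    [[0, 0, 0], [0, 0, 0]],
  ],
)

```text
time_s: 20.4
ee_pos: [541.7, -21.6, 14.3]
ee_rot: [180.0, -0.0, 2.0]
force: [0.2, 0.4, -2.4]
gripper_width: 13.5
```

```bash
python3 q.py
```

```text
t 20.40 lead depth 139.4 lat -9.8 under 5.3 F [ 0.2  0.4 -2.4] T [ 0.13  0.04 -0.03] rot [ 1.80e+02 -1.00e-02  1.95e+00] w 13.5
```

drive_tool(
  motion=[
    [[0, -0.0005, 0], [0, 0, 0]],
    [[0, -0.0005, 0], [0, 0, 0]],
    [[0, -0.0005, 0], [0, 0, 0]],
    [[0, 0, 0], [0, 0, 0]],
    [[0, 0, 0], [0, 0, 0]],
    [[0, 0, 0], [0, 0, 0]],
    [[0, 0, 0], [0, 0, 0]],
    [[0, 0, 0], [0, 0, 0]],
    [[0, 0, 0], [0, 0, 0]],
    [[0, 0, 0], [0, 0, 0]],
  ],
)

```text
time_s: 21.23
ee_pos: [541.8, -22.7, 14.3]
ee_rot: [-180.0, -0.0, 1.9]
force: [0.1, 4.9, -1.4]
gripper_width: 13.9
```

```bash
python3 q.py
```

```text
t 21.23 lead depth 140.4 lat -9.8 under 5.3 F [ 0.1  4.9 -1.4] T [ 0.93 -0.   -0.39] rot [-1.7996e+02 -2.0000e-02  1.9000e+00] w 13.9
```

drive_tool(
  motion=[
    [[0, 0, 0], [0, 0, -0.002]],
    [[0, 0, 0], [0, 0, -0.002]],
    [[0, -0.0003, 0], [0, 0, 0]],
    [[0, 0, 0], [0, 0, 0]],
    [[0, 0, 0], [0, 0, 0]],
    [[0, 0, 0], [0, 0, 0]],
    [[0, 0, 0], [0, 0, 0]],
    [[0, 0, 0], [0, 0, 0]],
    [[0, 0, 0], [0, 0, 0]],
    [[0, 0, 0], [0, 0, 0]],
  ],
)

```text
time_s: 22.07
ee_pos: [541.8, -22.9, 14.3]
ee_rot: [-180.0, -0.0, 1.7]
force: [0.7, 6.0, -1.8]
gripper_width: 13.4
```

```bash
python3 q.py
```

```text
t 22.07 lead depth 140.7 lat -9.7 under 5.3 F [ 0.7  6.  -1.8] T [ 1.09 -0.01 -0.23] rot [-1.7995e+02 -2.0000e-02  1.6900e+00] w 13.4
```

drive_tool(
  motion=[
    [[0, 0, 0], [0, 0, -0.002]],
    [[0, 0, 0], [0, 0, -0.001]],
    [[0, -0.0003, 0], [0, 0, 0]],
    [[0, 0, 0], [0, 0, 0]],
    [[0, 0, 0], [0, 0, 0]],
    [[0, 0, 0], [0, 0, 0]],
    [[0, 0, 0], [0, 0, 0]],
    [[0, 0, 0], [0, 0, 0]],
    [[0, 0, 0], [0, 0, 0]],
    [[0, 0, 0], [0, 0, 0]],
  ],
)

```text
time_s: 22.9
ee_pos: [541.8, -22.9, 14.3]
ee_rot: [-179.9, -0.0, 1.6]
force: [1.1, 8.4, -1.2]
gripper_width: 13.8
```

```bash
python3 q.py
```

```text
t 22.90 lead depth 140.7 lat -9.7 under 5.3 F [ 1.1  8.4 -1.2] T [ 1.37 -0.04  0.05] rot [-1.7995e+02 -2.0000e-02  1.5900e+00] w 13.8
```

drive_tool(
  motion=[
    [[0, 0.0003, -0.0001], [0, 0, 0]],
    [[0, 0.0003, -0.0001], [0, 0, 0]],
    [[0, 0, -0.0001], [0, 0, 0]],
    [[0, 0, 0], [0, 0, 0]],
    [[0, 0, 0], [0, 0, 0]],
    [[0, 0, 0], [0, 0, 0]],
    [[0, 0, 0], [0, 0, 0]],
    [[0, 0, 0], [0, 0, 0]],
    [[0, 0, 0], [0, 0, 0]],
    [[0, 0, 0], [0, 0, 0]],
  ],
)

```text
time_s: 23.73
ee_pos: [541.9, -22.9, 14.3]
ee_rot: [-180.0, -0.0, 1.6]
force: [0.6, 6.4, -0.1]
gripper_width: 13.6
```

```bash
python3 q.py
```

```text
t 23.73 lead depth 140.7 lat -9.7 under 5.3 F [ 0.6  6.4 -0.1] T [0.92 0.1  0.05] rot [-1.8e+02 -3.0e-02  1.6e+00] w 13.6
```

drive_tool(
  motion=[
    [[0, 0, -0.0002], [0, 0, 0]],
    [[0, 0.0002, 0], [0, 0, 0]],
    [[0, 0, 0], [0, 0, 0]],
    [[0, 0, 0], [0, 0, 0]],
    [[0, 0, 0], [0, 0, 0]],
    [[0, 0, 0], [0, 0, 0]],
    [[0, 0, 0], [0, 0, 0]],
    [[0, 0, 0], [0, 0, 0]],
    [[0, 0, 0], [0, 0, 0]],
    [[0, 0, 0], [0, 0, 0]],
  ],
)

```text
time_s: 24.57
ee_pos: [541.8, -22.9, 13.9]
ee_rot: [180.0, -0.0, 1.6]
force: [0.1, 5.5, 1.4]
gripper_width: 13.8
```

drive_tool(
  motion=[
    [[0, 0, 0], [0, 0, 0]],
    [[0, 0, 0], [0, 0, 0]],
    [[0, 0, 0], [0, 0, 0]],
    [[0, 0, 0], [0, 0, 0]],
    [[0, 0, 0], [0, 0, 0]],
    [[0, 0, 0], [0, 0, 0]],
    [[0, 0, 0], [0, 0, 0]],
    [[0, 0, 0], [0, 0, 0]],
    [[0, 0, 0], [0, 0, 0]],
    [[0, 0, 0], [0, 0, 0]],
  ],
  claw=0.5,
)

```text
time_s: 25.4
ee_pos: [541.7, -22.9, 13.8]
ee_rot: [180.0, -0.0, 1.5]
force: [0.3, 0.2, 0.2]
gripper_width: 45.8
```

```bash
python3 q.py
python3 - <<'E'
from w import *
snap("side",None,None,"pics/side8.png")
snap("wrist",None,None,"pics/w8.png")
s=cv2.imread("pics/side8.png")
cv2.imwrite("pics/e8.png",cv2.resize(s[200:350,330:530],None,fx=4,fy=4,interpolation=2))
E
```

```text
t 25.40 lead depth 140.7 lat -9.9 under 4.8 F [0.3 0.2 0.2] T [-0.1   0.05  0.02] rot [180.    -0.     1.55] w 45.8
25.45 [541.66477006 -22.9469733   13.7778443 ] [ 0.76223008 -0.52252498  0.48816039]
25.5 [541.66141614 -22.90285187  13.78043225] [-1.0761573  -0.32218642 -0.29362226]
```

View pics/e8.png

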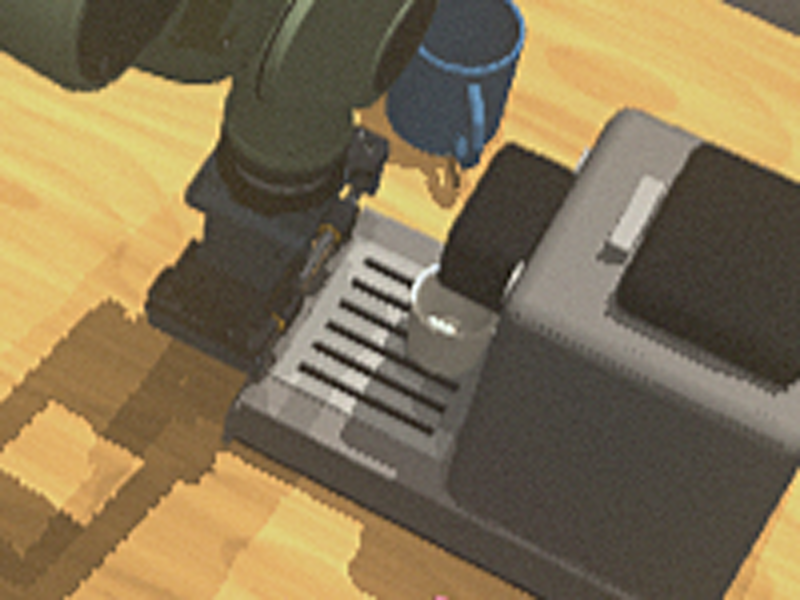

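View pics/w8.png

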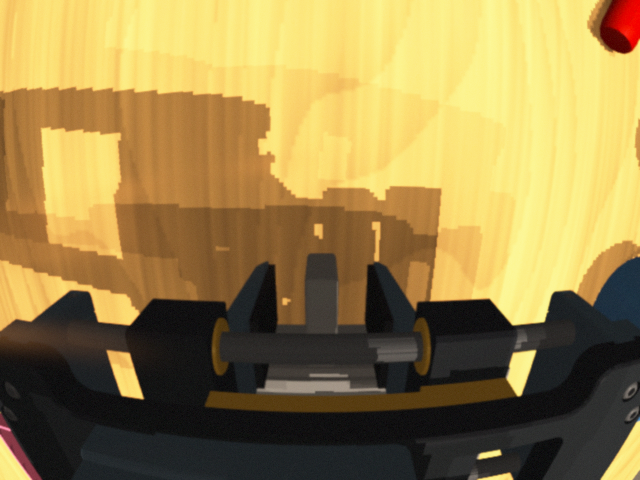

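Released, jaws clear of the handle on both sides. Back straight off along +y, then up.

drive_tool(
  motion=[
    [[0, 0.003, 0], [0, 0, 0]],
    [[-0.0002, 0.006, 0], [0, 0, 0]],
    [[-0.0003, 0.01, 0], [0, 0, 0]],
    [[-0.0003, 0.012, 0], [0, 0, 0]],
    [[-0.0003, 0.012, 0], [0, 0, 0]],
    [[-0.0003, 0.012, 0.005], [0, 0, 0]],
    [[0, 0.012, 0.015], [0, 0, 0]],
    [[0, 0.015, 0.02], [0, 0, 0]],
    [[0, 0.015, 0.02], [0, 0, 0]],
    [[0, 0.01, 0.015], [0, 0, 0]],
  ],
)

```text
time_s: 26.33
ee_pos: [540.6, 86.5, 90.7]
ee_rot: [-180.0, -0.1, 1.6]
force: [0.6, -0.2, 0.3]
gripper_width: 45.6
```

drive_tool(
  motion=[
    [[0, 0.015, 0.02], [0, 0, 0]],
    [[0, 0.015, 0.02], [0, 0, 0]],
    [[0, 0.015, 0.015], [0, 0, 0]],
    [[0, 0.015, 0.01], [0, 0, 0]],
    [[0, 0.015, 0], [0, 0, 0]],
    [[0, 0.015, 0], [0, 0, 0]],
    [[0, 0.01, 0], [0, 0, 0]],
    [[0, 0, 0], [0, 0, 0]],
    [[0, 0, 0], [0, 0, 0]],
    [[0, 0, 0], [0, 0, 0]],
  ],
)

```text
time_s: 27.17
ee_pos: [539.9, 183.8, 153.6]
ee_rot: [180.0, 0.0, 1.6]
force: [0.2, 0.0, 1.0]
gripper_width: 45.4
```

```bash
python3 q.py
python3 - <<'E'
from w import *
for n in("side","top"): snap(n,None,None,f"pics/{n}9.png")
s=cv2.imread("pics/side9.png");t=cv2.imread("pics/top9.png")
cv2.imwrite("pics/f1.png",cv2.resize(s[220:370,350:530],None,fx=4,fy=4,interpolation=2))
cv2.imwrite("pics/f2.png",cv2.resize(t[150:290,360:540],None,fx=4,fy=4,interpolation=2))
E
```

```text
t 27.17 lead depth -66.0 lat -4.7 under 144.6 F [0.2 0.  1. ] T [-0.09 -0.01  0.  ] rot [1.7996e+02 3.0000e-02 1.5600e+00] w 45.4
27.2167 [540.05123092 183.53380895 153.62388574] [0.06511796 0.6421671  0.43596309]
27.2667 [540.0984214  183.40720186 153.63813463] [-0.2775798   0.59777454 -0.01530433]
```

View pics/f1.png

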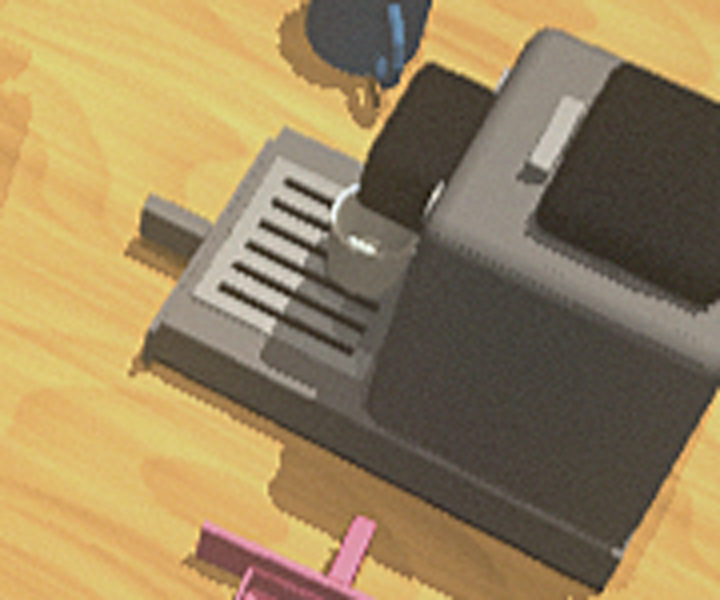

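View pics/f2.png

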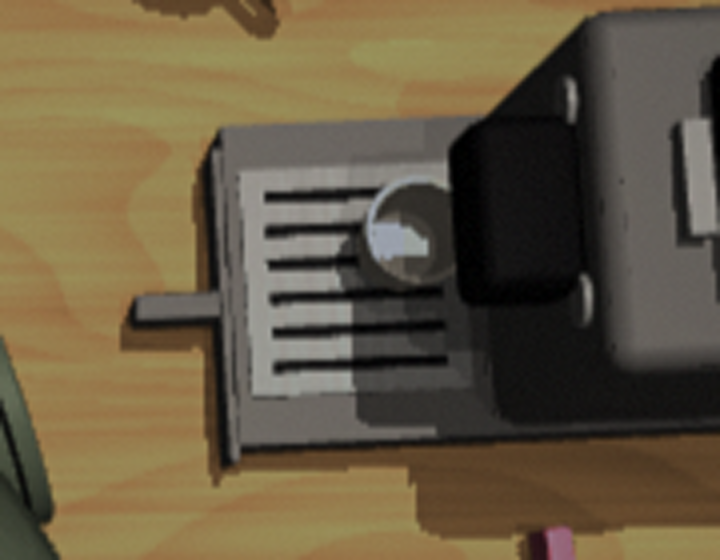

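```bash
python3 -c "
from workcell import env
print(env.job_done())"
```

```text
the job is handed in; nothing more can be done
None
```

The smaller grey drip tray is in the bay and pushed home, and I handed the job in at 27.3 s of the 53 s allowed.

- **Finding the rails:** I took the tray in to the right of the rails and slid it left until its side touched the left rail, at about 5 N. That put the rail pair about 10 mm right of centre. I backed off 1.5–2 mm and it then went in with no catching.
- **Seating it:** At first only the right edge of the front plate touched the machine. I turned the tray about 0.35° until the off-centre twist on the tool was gone. The highest push I read was 8.4 N, but I only read the force at the end of each move. I then eased off, set the tray on the bay floor and let go.
- **Last checks:** After backing away, the side and top pictures show the plate flush and parallel on the front face. The cup is still on the platform, and the mug and the pink tray look unmoved. I did not compare the other bench items with the first pictures.
- **Disagreements:** During the approach, the top camera put the tray about 3 mm to the right of where the side camera and arm position had it. The plate met the machine at 140.4–140.7 mm by my estimate, against the expected 140 mm, which is within the calibration error.

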